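# Load and lock the bench brazing oven

### The arm

A 6-joint arm with a two-finger parallel gripper is mounted at the origin on a cart in front of the work surface, level with it; the furniture and walls round the work are solid. World frame = base frame: x ahead of the robot, y to its left, z up, the work surface at z = 0. Lengths are in mm, angles in degrees, forces in N, time in s.
With the tool pointing down it reaches from about 350 to 950 mm from the base axis. Payload 17.4 kg.
Tool frame: the origin (TCP) lies between the finger pads; the fingertips stand 25 mm ahead of it and the grasp point (between the pads) lies 6 mm ahead of it; z points along the fingers, y is the line along which they close (so a half turn about z gives the same grasp; the last joint's range is limited). The gripper opens to 93 mm and grips with 3 to 60 N. Pads are 15 mm wide; open, the fingers measure 128 mm over their backs; the gripper's body (75 mm by 188 mm) begins 65 mm behind the grasp point.
Start: joints at [73.121, 6.646, 82.598, -0, 90.757, -2.166], TCP at [171.449, 652.869, 243.646] pointing down, gripper open.
Joint ranges: [-162.19, 162.19], [-47.58, 125.68], [4.15, 143.07], [-65.23, 245.23], [0.69, 171.88], [-170.13, 170.13]. Speed limits (degrees/s): [108.29, 108.29, 127.2, 180, 180, 180].

### API

Orientations are given as a 3x3 rotation matrix whose columns are the frame's x, y, z axes.
In Python, from bench import get_obs, vision, robot gives the robot as it stands. The module is installed in compiled form; this text tells all that it offers.
- The arm moves only by the tool apply_moves, never from a script. Its argument "deltas" is a list of rows, each a list of 6 numbers: the shift along the world's x, y, z in mm, then the turn, a rotation vector about the world's x, y, z in rad. In form: [[x, y, z, wx, wy, wz], ...]. A call has 1 to 20 rows; each row is the pose to reach, as a shift and turn from the pose commanded when the call began; what a row does not reach only later rows make up. A row lasts 1/12 s, in which the tool goes at most 41.7 mm and 7.16 degrees, less where a joint would pass 70% of its speed; a pose out of reach is approached as far as the arm can. A call with a gripper value outside its range is refused whole. "jaw" is the finger opening in mm, from 0 to 93, set as the call begins (left out, the last holds). The fingers move at their own pace and stop on an object; "squeeze" is the grip in N (left out, the last holds). Time passes only in rows, so rows that repeat a pose let the fingers close. It gives the time, the measured TCP pose, the force, the opening and the grip force at its end, in the units of the state.
- get_obs(): the state, without advancing time (a new reading comes with each control period).
- vision.grab_frame(name): name is "scene" or "top" or "wrist"; returns (picture, depth): 400x640x3 uint8, red, green, blue; 400x640 float32, mm along the optical axis (not along the pixel's ray), 0 where there is no reading.
- vision.camera_params(name): a dict with "fovy" (degrees; the focal length in pixels is half the picture's height over the tangent of half this angle, whatever the lens; pixels are square), "cx", "cy" (the principal point, pixels), "eye" and "rotation" of the camera in the world. Camera axes: x right, y down, z forward; pixel columns grow to the right and rows downward; lengths in mm; the calibration is good to about 2 mm. A picture is of the moment at which its call begins: read the wrist's pose just before it. camera_params takes no time and is no camera call; for the wrist camera it gives the pose at the moment of the call.
- robot.job_done(): hands the job in; it is judged then, once.
The state is a dict: "t": time; "joints": joint angles; "qd": joint speeds; "joint_efforts": joint torques, N m; "eef_pos": TCP position; "tool_rot": TCP orientation; "force": force on the tool from outside, world axes, zero at the start; "torque": the same for the moment, N m; "width": finger opening in mm; "grip_force": force on a finger pad.
Only numpy, scipy, OpenCV 4.12 (cv2) and the standard library are available. Lean on these libraries where they do the work, as an engineer would, in place of code of your own. Each camera call takes 0.05 s, during which the arm holds its last target. There are 200 camera calls.

### The job

Load the small brazing oven: slide its hatch fully open to the stop, then build a flat pack centred on the round hearth plate inside: the white ceramic disc at the bottom, every copper disc there is on top of it (in any order), and the dark steel weight disc last, on top. Then slide the hatch fully shut over the pack and turn the red wing knob anticlockwise (seen from above) to its end stop, so that its hidden tongue swings behind the frame edge; leave the tape measure and the weld gauge alone.

Things in the scene. Friction and masses are not known exactly. Their poses are not given: they have to be found in the camera images.
- hearth_center (a point): Centre of the hearth plate's top face: round bare steel plate, 136 mm across, engraved with rings of 66 and 72 mm diameter about its centre, 40 mm above the table in the well of the blue oven. Frame = the oven's: x is the way the hatch opens (roughly away from the robot), z up.
- oven: Blue oven, fixed to the table; origin on the table under the hearth centre, same axes. Its open well is 148 mm wide in y; side walls and rails from y = +-74 to +-90 mm, tops 101 mm above the table. With the hatch fully open the well is clear from the front wall (x = -97 mm) to the hatch's front edge (x = +80 mm). The housing ends at x = +277 mm.
- hatch (a joint): Slide of the aluminium hatch panel (190 x 160 x 5 mm, top face 99 mm above the table) along the oven's x. 0 = fully shut over the well, 0.175 m = fully open, end stops at both. It stays where it is left; 2 to 3 N move it. Shut, it clears a full pack by 8 mm.
- hatch_grip (a point): Middle of the black bar grip on the hatch, 128 mm above the table: bar 14 mm thick along the oven's x, 70 mm long along y, 12 mm high (top at 134 mm), on legs at its ends; open space 23 mm high under its middle. At hatch value h it lies at x = h - 45, y = -22 mm from the oven's origin. Pinch it from above, fingers closing along the oven's x.
- wing_knob (a joint): Turn of the red wing knob on the hatch; grows anticlockwise seen from above. 0 = wing and hidden tongue along the oven's x, unlocked; 1.57 rad = end stop, wing across (along the oven's y), tongue behind the frame edge, locked. It stays where it is left; friction 0.06 N m.
- knob_grip (a point): On the knob's vertical axis at mid height of its wing, 121 mm above the table. Wing: bar 52 mm long, 12 mm thick, 24 mm high (109 to 133 mm above the table), white mark at one end; point x along the wing. At hatch value h the axis is at x = h + 45, y = +46 mm from the oven's origin. The black grip is 89 mm away.
- setter: White ceramic disc, 60 mm diameter, 8 mm thick, loose; origin at its centre, z is its axis (either face may be up). 0.1 kg.
- blank_0: Copper disc, 60 mm diameter, 7 mm thick, loose; origin at its centre, z is its axis (either face may be up). About 0.2 kg. Two to four copper discs are present.
- blank_1: Copper disc like blank_0.
- blank_2: Copper disc like blank_0.
- blank_3: Copper disc like blank_0.
- weight: Dark steel weight disc with a yellow dot in the middle of both faces, 60 mm diameter, 10 mm thick, loose; origin at its centre, z is its axis (either face may be up). About 0.3 kg.
- tape: Bystander: black and yellow pocket tape measure, 68 x 78 x 38 mm, on the table; origin under its centre.
- gauge: Bystander: small flat steel weld gauge, 40 x 60 x 10 mm, on the table; origin under its centre.
Mind the look-alikes: they are no part of the job. Of the things shaped like the setter, the white one is meant.

How it is judged (in metres and radians):
On the way, in this order (a step that is already met when the one before it is completed fails the run):
1. the hatch is slid fully open (value of joint hatch above 0.168 m), for 0.2 s.
2. the pack stands on the hearth: white disc at the bottom, all copper discs, weight on top, each disc centred and flat, let go (horizontal distance between each of setter, blank_0, blank_1, blank_2, blank_3, weight and hearth_center below 0.01 m and angle between the z axis of each of setter, blank_0, blank_1, blank_2, blank_3, weight and the z axis of hearth_center, either way round below 0.08 rad and z of setter in the frame of hearth_center below 0.0075 m and z of weight in the frame of hearth_center below 0.044 m and ((angle between weight's own z axis and vertical below 1.57 rad and z of each of blank_0, blank_1, blank_2, blank_3 in the frame of weight below -0.006 m) or (angle between weight's own z axis and vertical above 1.57 rad and z of each of blank_0, blank_1, blank_2, blank_3 in the frame of weight above 0.006 m)) and contact force between the fingers and setter below 0.1 N and contact force between the fingers and blank_0 below 0.1 N and contact force between the fingers and blank_1 below 0.1 N and contact force between the fingers and blank_2 below 0.1 N and contact force between the fingers and blank_3 below 0.1 N and contact force between the fingers and weight below 0.1 N and linear speed of each of setter, blank_0, blank_1, blank_2, blank_3, weight below 0.02 m/s), for 0.3 s.
3. the hatch is slid fully shut (value of joint hatch below 0.006 m), for 0.2 s.
4. the wing knob is turned to its locked end (value of joint wing_knob above 1.42 rad), for 0.2 s.
At the end, for the whole second after the job is handed in: All discs lie flat on the hearth plate in one pack (white at the bottom, coppers, weight on top), each within 10 mm of the hearth centre; the hatch is shut to within 6 mm and the wing knob is within 0.15 rad of its locked end stop; everything at rest (horizontal distance between each of setter, blank_0, blank_1, blank_2, blank_3, weight and hearth_center below 0.01 m and angle between the z axis of each of setter, blank_0, blank_1, blank_2, blank_3, weight and the z axis of hearth_center, either way round below 0.08 rad and z of setter in the frame of hearth_center below 0.0075 m and z of weight in the frame of hearth_center below 0.044 m and ((angle between weight's own z axis and vertical below 1.57 rad and z of each of blank_0, blank_1, blank_2, blank_3 in the frame of weight below -0.006 m) or (angle between weight's own z axis and vertical above 1.57 rad and z of each of blank_0, blank_1, blank_2, blank_3 in the frame of weight above 0.006 m)) and linear speed of each of setter, blank_0, blank_1, blank_2, blank_3, weight below 0.02 m/s and value of joint hatch below 0.006 m and value of joint wing_knob above 1.42 rad); the robot touches nothing.
It fails at once if the tape is moved by more than 30 mm (distance of tape from where it was at the start of the episode above 0.03 m).
It fails at once if the gauge is moved by more than 30 mm (distance of gauge from where it was at the start of the episode above 0.03 m).
Of blank_0, blank_1, blank_2, blank_3 only 2 to 4 are there at a start; the rules pass over those that are not, and their reading is None.
At some moment in a run one of weight may be knocked a few centimetres aside while the robot is not near it.
Once in a run the grip may slacken for a moment while it holds something.
It also fails if it takes over 210 s, if anything falls off the work surface, if the arm or the gripper's body presses on something with over 40 N, if the wrist force passes 120 N, or if a joint passes its speed limit or range.

## Working session

There is one attempt and no reset: what is moved stays moved. The work goes in short steps, Python scripts to look and compute and a tool call to move; the robot and the scene stay as the last step left them, time stands still between calls to the robot, and variables do not carry over. Pictures are saved under pics/ and viewed, at most 14 in all, crops included, and the job is handed in when it is done.

Besides the shell and the picture viewer there is one more tool, called after "Call:" as a command line: name --pt "numbers of a row" for each row, then --argument value for the rest. apply_moves: Moves the arm, as the interface text tells. Its arguments: {"type":"object","properties":{"deltas":{"type":"array"},"jaw":{"type":"number"},"squeeze":{"type":"number"}},"required":["deltas"]}

```bash
mkdir -p pics; cat > h.py <<'E'
import numpy as np, cv2
from bench import get_obs, vision, robot
def cam(n):
    p=vision.camera_params(n); f=200/np.tan(np.radians(p["fovy"])/2)
    return f,p["cx"],p["cy"],np.array(p["eye"]),np.array(p["rotation"])
def grab(n,save=None):
    c=cam(n); im,d=vision.grab_frame(n); im=np.ascontiguousarray(im)
    if save: cv2.imwrite("pics/"+save,im[:,:,::-1])
    return im,d,c
def onplane(c,u,v,z):
    f,cx,cy,e,R=c; r=R@np.array([(u-cx)/f,(v-cy)/f,1]); return e+r*(z-e[2])/r[2]
def proj(c,P):
    f,cx,cy,e,R=c; q=R.T@(np.array(P)-e); return q[0]/q[2]*f+cx,q[1]/q[2]*f+cy
def world(c,d):
    f,cx,cy,e,R=c; v,u=np.mgrid[0:400,0:640]
    P=np.stack([(u-cx)/f*d,(v-cy)/f*d,d],-1); return P@R.T+e
E
python3 - <<'E'
from h import *
o=get_obs(); print(o)
for n in("scene","top","wrist"):
    im,d,c=grab(n,n+"0.png"); print(n,c); np.save(n+"0.npy",d)
E
```

```text
{'t': 0.0, 'joints': array([ 7.31234646e+01,  6.67265933e+00,  8.26342724e+01, -3.75267646e-05,
        9.07564431e+01, -2.16507021e+00]), 'qd': array([ 0.04223737,  0.06094997, -0.06982293, -0.00385469,  0.09355591,
       -0.02760651]), 'joint_efforts': array([-1.20108765e-03, -7.21254444e+01, -6.22614813e+01,  7.78882834e-02,
        2.33978749e-02, -7.73721149e-05]), 'eef_pos': array([171.36861252, 652.70853032, 242.93838004]), 'tool_rot': array([[-9.67216946e-01,  2.53951326e-01, -3.20485329e-04],
       [ 2.53951524e-01,  9.67216368e-01, -1.05865252e-03],
       [ 4.11324443e-05, -1.10533440e-03, -9.99999388e-01]]), 'force': array([-0.38350191,  0.45386463,  0.31608588]), 'torque': array([-0.04736028,  0.00929598, -0.00443829]), 'grip_force': 0.0, 'width': 93.07377606771674}
scene (np.float64(445.05407832084165), 321.32985183564307, 204.87337337173597, array([-197.24087826, -654.3985156 ,  533.69950599]), array([[ 0.50079123, -0.41896918,  0.75741203],
       [-0.86554809, -0.23644573,  0.44149736],
       [-0.00588694, -0.87667454, -0.48104792]]))
top (np.float64(503.4621325296416), 315.22454131017844, 196.0361931710421, array([ 320.89555766, -265.5637021 , 1152.01063636]), array([[-0.00946184, -0.98983629,  0.14189641],
       [-0.99986373,  0.01128497,  0.01204907],
       [-0.01352791, -0.14176307, -0.98980818]]))
wrist (np.float64(317.10222247617344), 321.4279689122458, 197.6132005358228, array([ 94.47434414, 671.77982079, 383.54645456]), array([[ 0.2532283 ,  0.9267536 ,  0.27749448],
       [ 0.96740569, -0.24220374, -0.07391609],
       [-0.0012918 ,  0.28716738, -0.95787955]]))
```

View pics/top0.png

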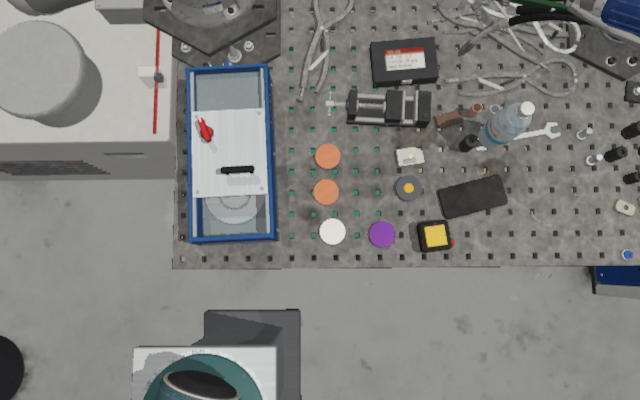

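View pics/scene0.png

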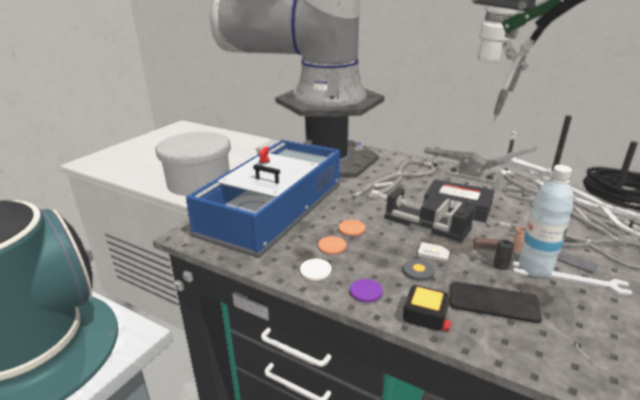

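The top view shows the oven (187-277, 65-242), coppers (328,156) and (326,192), the white disc (332,231), the purple look-alike (382,234), the weight (408,188), the tape (434,236), the gauge (410,157), the black grip (237,170) and the red knob (205,130). The scene view agrees with this.

```bash
cat >> h.py <<'E'
def masks(im):
    h=cv2.cvtColor(im,cv2.COLOR_RGB2HSV).astype(int); H,S,V=h[...,0],h[...,1],h[...,2]
    return dict(blue=(H>100)&(H<122)&(S>120)&(V>60),copper=(H>4)&(H<16)&(S>90)&(V>150),white=(S<40)&(V>205),
      yellow=(H>18)&(H<32)&(S>130)&(V>120),red=((H<5)|(H>174))&(S>150)&(V>120),black=(V<45),purple=(H>130)&(H<155)&(S>100))
def blobs(m,a0=30):
    n,l,s,c=cv2.connectedComponentsWithStats(m.astype(np.uint8)); r=[]
    for i in range(1,n):
        if s[i,4]>=a0:
            k=max(cv2.findContours((l==i).astype(np.uint8),cv2.RETR_EXTERNAL,cv2.CHAIN_APPROX_NONE)[0],key=len)
            r.append((c[i],s[i,4],cv2.minAreaRect(k),l==i))
    return r
E
python3 - <<'E'
from h import *
for n in("top","scene"):
    im=cv2.imread(f"pics/{n}0.png")[:,:,::-1].copy(); d=np.load(n+"0.npy"); c=cam(n); W=world(c,d)
    print(n)
    for k,m in masks(im).items():
        for (ctr,a,r,mm) in blobs(m,40):
            P=np.median(W[mm&(d>0)],0)
            if not(200<P[0]<800 and -700<P[1]<300): continue
            print(k,ctr.round(1),a,np.round(r[1],1),round(r[2],1),"W",P.round(0),"z95",np.percentile(W[mm][:,2],[5,50,95]).round(0),"z8:",onplane(c,*ctr,8).round(0)[:2])
    if n=="top":
        z=W[...,2]
        for (u,v) in((196,200),(230,210),(230,160),(228,80),(190,150),(273,150),(232,70),(232,239),(300,200)): print(u,v,W[v,u].round(0))
        m=masks(im)["blue"]; b=max(blobs(m,40),key=lambda t:t[1]); print(b[2])
        top=m&(z>85)&(z<115); pts=W[top]; print(len(pts),np.percentile(pts[:,2],[5,50,95])); print(cv2.minAreaRect(pts[:,:2].astype(np.float32)))
E
```

```text
top
blue [622.7  14.6] 1046 [35. 38.] 90.0 W [ 632. -646.  555.] z95 [537. 555. 570.] z8: [ 916. -994.]
blue [233. 159.] 2726 [181.1  87.7] 88.1 W [535. -83. 100.] z95 [ 52. 100. 104.] z8: [574. -61.]
copper [327.4 155.9] 508 [24. 25.] 90.0 W [ 579. -280.    8.] z95 [ 4.  8. 12.] z8: [ 579. -281.]
copper [325.8 191.6] 523 [25. 25.] 90.0 W [ 494. -276.    8.] z95 [ 3.  8. 11.] z8: [ 495. -276.]
white [418.4  59.9] 111 [12. 12.] 90.0 W [ 795. -494.   44.] z95 [41. 44. 47.] z8: [ 810. -500.]
white [527.4 108. ] 115 [12. 11.] 90.0 W [ 620. -661.  219.] z95 [216. 219. 222.] z8: [ 687. -750.]
white [332.1 231. ] 497 [24. 24.] 90.0 W [ 404. -289.    9.] z95 [ 5.  9. 12.] z8: [ 404. -289.]
yellow [408.4 187.7] 72 [8.5 8.5] 45.0 W [ 501. -466.   11.] z95 [ 7. 11. 15.] z8: [ 502. -466.]
yellow [435.4 235.3] 440 [21.1 21.1] 81.9 W [ 391. -516.   39.] z95 [36. 39. 43.] z8: [ 392. -523.]
red [154.7 111.7] 92 [ 2.1 43.1] 2.1 W [ 740.  179. -147.] z95 [-151. -147. -142.] z8: [691. 126.]
red [205.2 130.9] 161 [21.1 11.2] 48.4 W [610. -24. 132.] z95 [110. 132. 136.] z8: [642.   5.]
black [541.2  13.4
[... 3226 characters left out ...]
14.2] 418 [12.8 61.3] 50.4 W [ 680. -586.  456.] z95 [423. 457. 476.] z8: [5612. -213.]
black [210.1 305.3] 69 [ 9.4 14.1] 54.5 W [ 368.  -20. -177.] z95 [-192. -177. -164.] z8: [ 220. -185.]
black [422.2 319. ] 426 [38.8 11.8] 16.5 W [ 357. -520.   20.] z95 [ 9. 20. 31.] z8: [ 370. -517.]
black [213.5 320.8] 66 [12.1 14.6] 77.5 W [ 370.  -20. -226.] z95 [-250. -226. -209.] z8: [ 194. -217.]
black [218.  344.2] 48 [ 9.4 11.4] 33.7 W [ 372.  -20. -307.] z95 [-328. -307. -291.] z8: [ 158. -258.]
black [228.9 387.6] 68 [22.9  5.4] 80.5 W [ 384.  -21. -483.] z95 [-521. -483. -441.] z8: [ 104. -326.]
purple [365.8 290.1] 575 [22. 31.] 90.0 W [ 391. -403.    8.] z95 [ 4.  8. 10.] z8: [ 391. -404.]
```

Call:
apply_moves --pt "16 -37 3 0 0 -0.064" --pt "33 -73 6 0 0 -0.127" --pt "49 -110 9 0 0 -0.19" --pt "66 -147 12 0 0 -0.254" --pt "82 -183 15 0 0 -0.318" --pt "99 -220 18 0 0 -0.381" --pt "115 -257 21 0 0 -0.445" --pt "132 -293 24 0 0 -0.508" --pt "148 -330 27 0 0 -0.572" --pt "165 -367 30 0 0 -0.635" --pt "181 -403 33 0 0 -0.699" --pt "197 -440 36 0 0 -0.762" --pt "214 -477 39 0 0 -0.826" --pt "230 -513 42 0 0 -0.889" --pt "247 -550 45 0 0 -0.953" --pt "263 -586 48 0 0 -1.016" --pt "280 -623 51 0 0 -1.08" --pt "296 -660 54 0 0 -1.143" --pt "313 -697 57 0 0 -1.207" --pt "329 -733 57 0 0 -1.27"

```text
t: 1.82
eef_pos: [500.9, -82.4, 301.2]
tool_rot: [[-0.04, 0.999, 0.001], [0.999, 0.04, -0.0], [-0.0, 0.001, -1.0]]
force: [0.3, 0.7, 0.2]
width: 92.8
grip_force: 0.0
```

```bash
python3 - <<'E'
from h import *
o=get_obs(); print(o["t"],o["eef_pos"],o["tool_rot"])
im,d,c=grab("wrist","w1.png"); np.save("w1.npy",d); W=world(c,d); print(c)
for k,m in masks(im).items():
    if k in("red","black","copper"):
        for (ctr,a,r,mm) in blobs(m,60):
            print(k,ctr.round(1),a,np.round(r[1],1),round(r[2],1),"W",np.median(W[mm&(d>0)],0).round(1))
E
```

```text
1.8167 [500.86487044 -82.44324575 301.21743218] [[-4.02944600e-02  9.99187432e-01  9.12426658e-04]
 [ 9.99187833e-01  4.02946025e-02 -1.38320090e-04]
 [-1.74973565e-04  9.06112082e-04 -9.99999574e-01]]
(np.float64(317.10222247617344), 321.4279689122458, 197.6132005358228, array([498.15794653,  -3.70588699, 441.73275795]), array([[ 9.99156332e-01,  3.92144863e-02,  1.22003059e-02],
       [ 4.10666425e-02, -9.56847041e-01, -2.87675634e-01],
       [ 3.92774437e-04,  2.87933957e-01, -9.57650188e-01]]))
copper [312.7 283.4] 1015 [33. 37.] 90.0 W [ 495.7 -274.5    6.4]
copper [365.9 288.2] 1012 [33. 37.] 90.0 W [ 579.3 -279.5    6.5]
red [520.2  31.7] 328 [141.1   2.4] 2.5 W [ 857.9  135.8 -205.7]
red [434.5 123.7] 733 [22.5 54.3] 65.6 W [608.6 -18.5 131.2]
black [622.9  57.9] 67 [ 5.2 17.3] 16.7 W [874.6  66.    9.8]
black [615.8 144.7] 3113 [82. 52.] 90.0 W [855.2 -35.9  53.5]
black [346.9 182.5] 199 [60. 10.] 90.0 W [528.6 -76.  133.1]
black [221.2 277.6] 1089 [19.2 76.9] 32.3 W [455.  -82.9 311.5]
black [421.7 277.8] 1102 [76.4 19.3] 58.0 W [547.9 -79.4 311.5]
black [ 73.6 339.7] 15960 [124. 169.] 90.0 W [442.7 -57.5 382.9]
black [568.3 325.1] 11603 [160. 101.] -0.0 W [557.2 -48.5 381.9]
black [403.9 354.2] 60 [ 2.8 27.6] 9.9 W [ 652.3 -400.5   10. ]
black [412.4 372.8] 78 [ 5. 15.] 90.0 W [ 660.7 -412.1   36.5]
black [247.5 392.7] 530 [14. 41.] 90.0 W [ 392.4 -482.6   19.5]
```

View pics/w1.png

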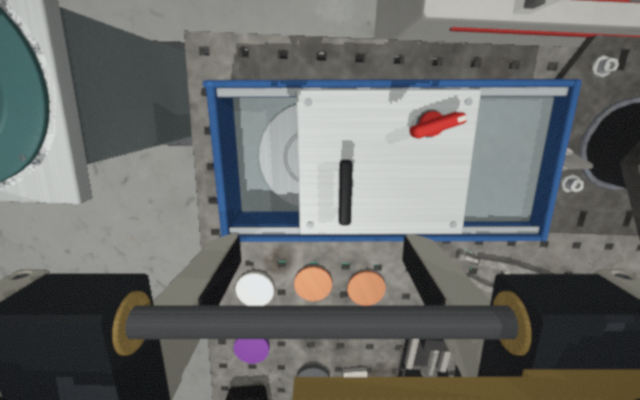

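The wrist view shows the grip at (345,192), the knob at (437,124) with its wing turned a little anticlockwise, the two coppers and the white disc. I'll fit the oven frame next.

```bash
python3 - <<'E'
from h import *
im=cv2.imread("pics/w1.png")[:,:,::-1].copy(); d=np.load("w1.npy"); c=cam("wrist"); W=world(c,d)
m=masks(im)["blue"]&(W[...,2]>90)&(W[...,2]<110); m[250:]=0
p=W[m]; print(len(p),np.median(p[:,2])); R=cv2.minAreaRect(p[:,:2].astype(np.float32)); print(R)
# grip, plane z=134: full contour of black
b=[t for t in blobs(masks(im)["black"],60) if abs(t[0][0]-347)<10][0]
q=W[(W[...,2]>125)&(W[...,2]<140)&(np.abs(W[...,0]-529)<25)&(np.abs(W[...,1]+90)<55)&(d>0)&(np.arange(400)[:,None]<250)]
print("grip",len(q),q.mean(0),cv2.minAreaRect(q[:,:2].astype(np.float32)))
g=masks(im)["red"]&(W[...,2]>124)&(W[...,2]<140); q=W[g]; q=q[np.abs(q[:,0]-608)<60]; print("knob",len(q),q.mean(0),cv2.minAreaRect(q[:,:2].astype(np.float32)))
# hatch front edge
h=(W[...,2]>94)&(W[...,2]<104)&(cv2.cvtColor(im,cv2.COLOR_RGB2HSV)[...,1]<40)&(np.arange(400)[:,None]<250)&(W[...,0]<700)
q=W[h]; print("hatch",len(q),cv2.minAreaRect(q[:,:2].astype(np.float32)))
# plate
gr=cv2.cvtColor(im,cv2.COLOR_RGB2GRAY); 
for u,v in((285,150),(270,150),(290,130)): print(W[v,u].round(1),gr[v,u])
E
```

```text
6996 98.44566496711263
((574.377685546875, -72.57320404052734), (384.8162536621094, 178.12966918945312), 2.003260374069214)
grip 897 [527.18720693 -94.99846847 131.28902806] ((527.493896484375, -96.27806091308594), (13.952081680297852, 69.11087799072266), 1.8540226221084595)
knob 552 [610.30650315 -25.9112797  129.88069871] ((612.534912109375, -26.157554626464844), (47.59573745727539, 11.770105361938477), 21.05340576171875)
hatch 22912 ((533.4497680664062, -75.79389190673828), (304.2608947753906, 162.91189575195312), 2.330594062805176)
[456.1 -68.   38.8] 150
[437.  -68.7  38.3] 185
[462.1 -43.1  37.1] 171
```

Call:
apply_moves --pt "10 -6 -30 0 0 0" --pt "20 -12 -70 0 0 0" --pt "27 -16 -105 0 0 0" --pt "27 -16 -135 0 0 0" --pt "27 -16 -155 0 0 0" --pt "27 -16 -168 0 0 0" --pt "27 -16 -168 0 0 0" --jaw 60

```text
t: 2.45
eef_pos: [526.4, -95.9, 129.9]
tool_rot: [[-0.044, 0.999, -0.004], [0.999, 0.044, 0.001], [0.001, -0.004, -1.0]]
force: [0.2, -0.3, -0.7]
width: 60.5
grip_force: 0.0
```

Call:
apply_moves --pt "0 0 0 0 0 0" --pt "0 0 0 0 0 0" --pt "0 0 0 0 0 0" --pt "0 0 0 0 0 0" --pt "0 0 0 0 0 0" --pt "0 0 0 0 0 0" --jaw 5 --squeeze 20

```text
t: 2.95
eef_pos: [527.6, -96.1, 133.2]
tool_rot: [[-0.044, 0.999, 0.001], [0.999, 0.044, -0.0], [-0.0, 0.001, -1.0]]
force: [-0.3, 0.8, -0.1]
width: 24.7
grip_force: 0.0
```

Call:
apply_moves --pt "0 0 0 0 0 0" --pt "0 0 0 0 0 0" --pt "0 0 0 0 0 0" --pt "0 0 0 0 0 0" --pt "3 0 0 0 0 0" --pt "10 0 0 0 0 0" --pt "20 1 0 0 0 0" --pt "30 1 0 0 0 0" --pt "40 1.5 0 0 0 0" --pt "50 2 0 0 0 0" --pt "60 2 0 0 0 0" --pt "70 2.5 0 0 0 0" --pt "78 3 0 0 0 0" --pt "84 3 0 0 0 0" --pt "88 3 0 0 0 0" --pt "91 3.5 0 0 0 0" --pt "93 3.5 0 0 0 0" --pt "95 3.5 0 0 0 0" --pt "96 3.5 0 0 0 0" --pt "96 3.5 0 0 0 0"

```text
t: 4.62
eef_pos: [621.1, -92.2, 132.6]
tool_rot: [[-0.044, 0.999, -0.009], [0.999, 0.044, 0.001], [0.001, -0.009, -1.0]]
force: [-40.4, 6.5, 22.5]
width: 16.2
grip_force: 20.0
```

Call:
apply_moves --pt "-3 0 0 0 0 0" --pt "-3 0 0 0 0 0" --pt "-3 0 0 0 0 0" --pt "-3 0 0 0 0 0" --pt "-3 0 0 0 0 0" --pt "-3 0 20 0 0 0" --pt "-10 0 60 0 0 0" --pt "-40 0 100 0 0 0" --pt "-80 0 130 0 0 0" --pt "-115 0 160 0 0 0" --pt "-125 0 180 0 0 0" --pt "-125 0 180 0 0 0" --pt "-125 0 180 0 0 0" --jaw 78

```text
t: 5.7
eef_pos: [498.2, -92.8, 315.3]
tool_rot: [[-0.044, 0.999, 0.005], [0.999, 0.044, -0.001], [-0.001, 0.005, -1.0]]
force: [0.3, 0.5, -0.4]
width: 78.2
grip_force: 0.0
```

```bash
python3 - <<'E'
from h import *
o=get_obs(); print(o["t"],o["eef_pos"])
im,d,c=grab("wrist","w2.png"); np.save("w2.npy",d); W=world(c,d)
for k,m in masks(im).items():
    if k in("red","copper","white"):
        for (ctr,a,r,mm) in blobs(m,100):
            print(k,ctr.round(1),a,np.round(r[1],1),round(r[2],1),"W",np.median(W[mm&(d>0)],0).round(1))
m=(W[...,2]>33)&(W[...,2]<44)&(np.arange(400)[:,None]<260)
# plate edge: step between plate (z~38) and well floor
for v in (150,): print([(u,W[v,u].round(0).tolist()) for u in range(210,480,12)])
im2,d2,c2=grab("top","t2.png"); W2=world(c2,d2)
for (ctr,a,r,mm) in blobs(masks(im2)["copper"],40): print("top",ctr,a,np.median(W2[mm],0).round(0))
cv2.imwrite("pics/w2c.png",cv2.resize(im[60:260,190:590,::-1],None,fx=2,fy=2,interpolation=cv2.INTER_CUBIC))
E
```

```text
5.7 [498.24228352 -92.80276152 315.31895158]
copper [313.7 272.7] 986 [33. 36.] 90.0 W [ 495.7 -274.7    6.5]
copper [365.7 277.2] 972 [32. 37.] 90.0 W [ 579.3 -279.2    6.4]
white [454.2 144.2] 13414 [137. 182.] 90.0 W [649.8 -48.   98.4]
white [ 59.5 126.4] 185 [11.1 33.1] 19.3 W [130.4 -61.1  -0.3]
white [419.  176.4] 175 [ 6.  34.4] 5.7 W [612.5 -90.9  98.5]
white [259.5 280. ] 724 [26.9 31.8] 22.8 W [ 409.2 -291.8    7.6]
red [514.6  27.6] 302 [131.1   2.3] 2.9 W [ 853.7  135.6 -205.7]
red [524.9 112.7] 713 [21.4 59.1] 69.7 W [700.6 -14.7 131.1]
[(210, [340.0, -87.0, -1.0]), (222, [387.0, -70.0, 100.0]), (234, [392.0, -75.0, 68.0]), (246, [399.0, -79.0, 34.0]), (258, [415.0, -79.0, 33.0]), (270, [432.0, -77.0, 39.0]), (282, [448.0, -76.0, 40.0]), (294, [463.0, -76.0, 39.0]), (306, [479.0, -75.0, 39.0]), (318, [495.0, -74.0, 40.0]), (330, [510.0, -74.0, 41.0]), (342, [526.0, -73.0, 40.0]), (354, [542.0, -72.0, 40.0]), (366, [559.0, -72.0, 34.0]), (378, [574.0, -72.0, 34.0]), (390, [576.0, -62.0, 97.0]), (402, [589.0, -62.0, 99.0]), (414, [603.0, -61.0, 99.0]), (426, [614.0, -59.0, 107.0]), (438, [617.0, -56.0, 132.0]), (450, [643.0, -59.0, 100.0]), (462, [657.0, -59.0, 99.0]), (474, [671.0, -58.0, 98.0])]
top [327.32421875 156.0078125 ] 512 [ 579. -280.    7.]
top [325.65028355 191.54820416] 529 [ 495. -276.    8.]
```

View pics/w2c.png

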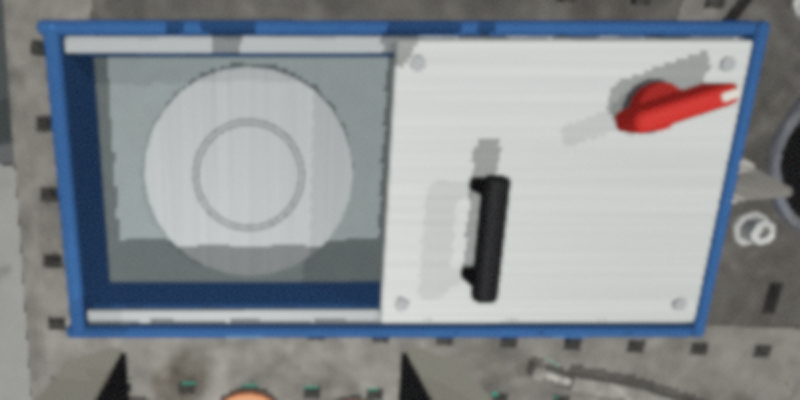

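The hatch is fully open and the hearth is empty. The ring centre is at crop (248,174), which is full-frame (314,147). Only two coppers exist.

```bash
python3 - <<'E'
from h import *
im=cv2.imread("pics/w2.png")[:,:,::-1].copy(); d=np.load("w2.npy"); c=cam("wrist"); W=world(c,d)
print("ring",[onplane(c,190+u/2,60+v/2,40)[:2].round(1) for u,v in((248.5,174.5),(192,174),(305,174),(248,118),(248,231))])
# warp z=40 plane onto metric grid, Hough for ring & plate
xs=np.arange(410,570,.5); ys=np.arange(-155,5,.5); X,Y=np.meshgrid(xs,ys)
f,cx,cy,e,R=c; q=(np.stack([X,Y,np.full_like(X,40)],-1)-e)@R
g=cv2.remap(cv2.cvtColor(im,cv2.COLOR_RGB2GRAY),(q[...,0]/q[...,2]*f+cx).astype(np.float32),(q[...,1]/q[...,2]*f+cy).astype(np.float32),cv2.INTER_CUBIC)
for r in((64,76),(132,140)):
    C=cv2.HoughCircles(g,cv2.HOUGH_GRADIENT_ALT if 0 else cv2.HOUGH_GRADIENT,1,60,param1=60,param2=12,minRadius=r[0],maxRadius=r[1])
    if C is not None: print(r,[(410+a/2,-155+b/2,k/2) for a,b,k in C[0][:3]])
for n,z in(("copper",7),("white",8)):
    for (ctr,a,r,mm) in blobs(masks(im)[n],500):
        if a>5000: continue
        k=np.argwhere(mm)[:,::-1]; P=np.array([onplane(c,u,v,z)[:2] for u,v in k],np.float32); print(n,cv2.minEnclosingCircle(P),P.mean(0))
E
```

```text
ring [array([488.7, -70. ]), array([452.1, -71.4]), array([525.3, -68.1]), array([487.1, -34.5]), array([ 489.8, -107.5])]
(64, 76) [(np.float32(488.75), np.float32(-70.25), np.float32(36.6)), (np.float32(504.75), np.float32(-40.25), np.float32(36.6))]
(132, 140) [(np.float32(487.75), np.float32(-71.25), np.float32(67.35))]
copper ((494.56793212890625, -272.315185546875), 29.81104850769043) [ 494.78873 -271.954  ]
copper ((577.37939453125, -276.3888854980469), 29.766361236572266) [ 577.5099 -276.2142]
white ((404.49945068359375, -286.91802978515625), 28.85071563720703) [ 409.3754  -288.23804]
```

Call:
apply_moves --pt "-14 -30 0 0 0 0" --pt "-30 -65 0 0 0 0" --pt "-47 -100 -20 0 0 0" --pt "-64 -135 -50 0 0 0" --pt "-80 -170 -85 0 0 0" --pt "-94 -195 -120 0 0 0" --pt "-94 -195 -150 0 0 0" --pt "-94 -195 -172 0 0 0" --pt "-94 -195 -182 0 0 0" --pt "-94 -195 -182 0 0 0" --pt "-94 -195 -182 0 0 0" --pt "-94 -195 -182 0 0 0" --jaw 76

```text
t: 6.8
eef_pos: [405.5, -287.7, 132.5]
tool_rot: [[-0.045, 0.999, 0.001], [0.999, 0.045, -0.001], [-0.001, 0.001, -1.0]]
force: [0.4, 0.4, 0.3]
width: 76.0
grip_force: 0.0
```

```bash
cat >> h.py <<'E'
def circ(c,mm,z):
    k=max(cv2.findContours(mm.astype(np.uint8),cv2.RETR_EXTERNAL,cv2.CHAIN_APPROX_NONE)[0],key=len)[:,0]
    P=np.array([onplane(c,u,v,z)[:2] for u,v in k],np.float32); return cv2.minEnclosingCircle(P)
E
python3 - <<'E'
from h import *
o=get_obs(); print(o["t"],o["eef_pos"])
im,d,c=grab("wrist","w3.png"); W=world(c,d)
for (ctr,a,r,mm) in blobs(masks(im)["white"],1000): print(ctr,a,circ(c,mm,8),np.median(W[mm],0))
E
```

```text
6.8 [ 405.49932841 -287.70084171  132.45368272]
[319.44222874 197.48680352] 3410 ((404.55078125, -289.5273742675781), 29.480484008789062) [ 404.47286395 -288.7307745     7.49125002]
```

View pics/w3.png

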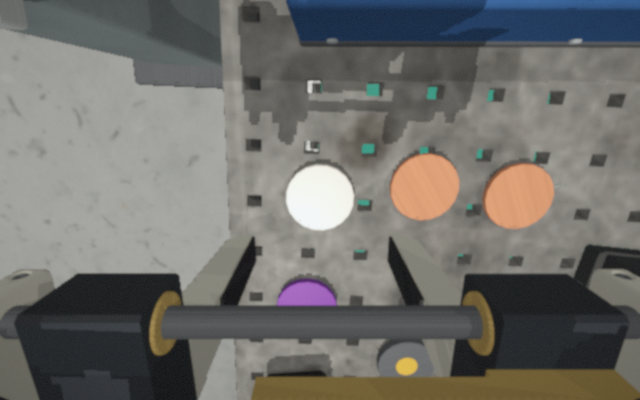

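Call:
apply_moves --pt "0 -3 -30 0 0 0" --pt "0 -3 -60 0 0 0" --pt "0 -3 -82 0 0 0" --pt "0 -3 -95 0 0 0" --pt "0 -3 -101 0 0 0" --pt "0 -3 -103 0 0 0" --pt "0 -3 -103 0 0 0"

```text
t: 7.43
eef_pos: [405.0, -290.9, 28.7]
tool_rot: [[-0.044, 0.999, 0.001], [0.999, 0.044, -0.001], [-0.001, 0.001, -1.0]]
force: [0.7, 0.2, 1.1]
width: 76.0
grip_force: 0.0
```

Call:
apply_moves --pt "0 0 0 0 0 0" --pt "0 0 0 0 0 0" --pt "0 0 0 0 0 0" --pt "0 0 0 0 0 0" --pt "0 0 0 0 0 0" --pt "0 0 0 0 0 0" --jaw 50 --squeeze 20

```text
t: 7.93
eef_pos: [404.8, -290.9, 28.6]
tool_rot: [[-0.044, 0.999, 0.001], [0.999, 0.044, -0.001], [-0.001, 0.001, -1.0]]
force: [-0.4, 0.7, 7.2]
width: 59.0
grip_force: 20.0
```

Call:
apply_moves --pt "0 0 15 0 0 0" --pt "0 0 45 0 0 0" --pt "0 0 85 0 0 0" --pt "0 0 120 0 0 0" --pt "10 25 130 0 0 0" --pt "22 55 130 0 0 0" --pt "34 86 130 0 0 0" --pt "46 117 130 0 0 0" --pt "58 148 130 0 0 0" --pt "70 179 130 0 0 0" --pt "80 203 130 0 0 0" --pt "84 213 125 0 0 0" --pt "84.5 216 120 0 0 0" --pt "84.5 216 120 0 0 0" --squeeze 30

```text
t: 9.1
eef_pos: [488.4, -74.4, 146.2]
tool_rot: [[-0.045, 0.999, -0.002], [0.999, 0.045, 0.0], [0.0, -0.002, -1.0]]
force: [-0.4, 0.0, -1.6]
width: 59.0
grip_force: 30.0
```

```bash
python3 - <<'E'
from h import *
o=get_obs(); print(o["t"],o["eef_pos"],o["width"])
im,d,c=grab("wrist","w4.png"); W=world(c,d)
b=max([t for t in blobs(masks(im)["white"],500) if t[0][0]<420 and t[0][1]>150],key=lambda t:t[1]); 
print(b[0],b[1],np.median(W[b[3]],0))
cv2.imwrite("pics/w4c.png",im[:,100:600,::-1])
E
```

```text
9.1 [488.41535698 -74.44756365 146.24665744] 59.010891964944946
[323.80393208 255.71403038] 5595 [490.39648677 -78.03660711 125.11646025]
```

View pics/w4c.png

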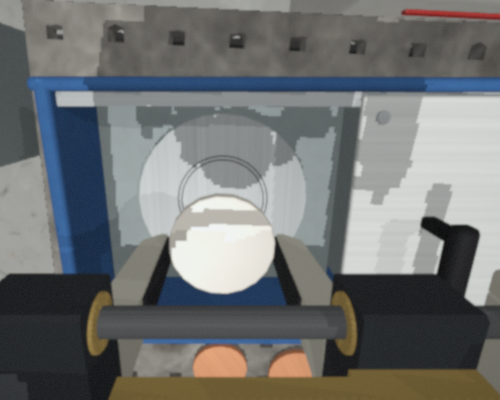

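The disc is held level at crop (221,243) and the ring centre shows at about (222,193). I'll compare the two before lowering.

```bash
python3 - <<'E'
from h import *
im=cv2.imread("pics/w4.png")[:,:,::-1].copy(); c=cam("wrist")
b=max([t for t in blobs(masks(im)["white"],500) if t[0][0]<420 and t[0][1]>150],key=lambda t:t[1]); print(circ(c,b[3],125.5))
# ring: left/right/top extents read off picture: outer ring left ~178, right ~268, top ~155 (crop +100)
for p in((278,195),(368,195),(322.5,155)): print(onplane(c,*p,40).round(1))
# plate: left 138 right 306 top 113
for p in((238,190),(406,190),(321,113)): print(onplane(c,*p,40).round(1))
E
```

```text
((489.23651123046875, -74.28144073486328), 29.394237518310547)
[453.2 -70.   40. ]
[526.2 -66.7  40. ]
[487.8 -35.8  40. ]
[420.8 -67.3  40. ]
[556.5 -61.1  40. ]
[485.2  -4.1  40. ]
```

Call:
apply_moves --pt "0.5 0 -25 0 0 0" --pt "0.5 0 -50 0 0 0" --pt "0.5 0 -66 0 0 0" --pt "0.5 0 -74 0 0 0" --pt "0.5 0 -78 0 0 0" --pt "0.5 0 -79.5 0 0 0" --pt "0.5 0 -79.5 0 0 0" --pt "0.5 0 -79.5 0 0 0"

```text
t: 9.82
eef_pos: [489.9, -75.0, 69.2]
tool_rot: [[-0.044, 0.999, 0.001], [0.999, 0.044, -0.0], [-0.0, 0.001, -1.0]]
force: [0.2, 0.5, -0.7]
width: 58.8
grip_force: 30.0
```

Call:
apply_moves --pt "0 0 0 0 0 0" --pt "0 0 0 0 0 0" --pt "0 0 0 0 0 0" --pt "0 0 0 0 0 0" --pt "0 0 10 0 0 0" --pt "0 0 40 0 0 0" --pt "0 0 75 0 0 0" --pt "0 0 105 0 0 0" --pt "0 0 125 0 0 0" --pt "0 -15 130 0 0 0" --pt "0 -25 130 0 0 0" --pt "0 -25 130 0 0 0" --jaw 74

```text
t: 10.82
eef_pos: [489.4, -100.9, 198.5]
tool_rot: [[-0.043, 0.999, 0.0], [0.999, 0.043, -0.0], [-0.0, 0.0, -1.0]]
force: [0.4, 0.7, -0.3]
width: 73.8
grip_force: 0.0
```

```bash
python3 - <<'E'
from h import *
o=get_obs(); print(o["t"],o["eef_pos"],o["width"])
im,d,c=grab("wrist","w5.png"); W=world(c,d)
x,y=map(int,proj(c,(489,-72,45))); print(x,y,W[y,x])
cv2.imwrite("pics/w5c.png",cv2.resize(im[y-90:y+90,x-120:x+120,::-1],None,fx=3,fy=3,interpolation=cv2.INTER_CUBIC))
im,d,c=grab("top","t5.png")
for (ctr,a,r,mm) in blobs(masks(im)["copper"],40): print("cu",ctr)
for (ctr,a,r,mm) in blobs(masks(im)["yellow"],40): print("y",ctr)
E
```

```text
10.8167 [ 489.39066963 -100.88085101  198.46901458] 73.83300207548434
321 158 [488.27484631 -71.46040993  47.84156644]
cu [327.30409357 155.99220273]
cu [325.65028355 191.54820416]
y [408.36764706 187.63235294]
y [435.34085779 235.37020316]
```

View pics/w5c.png

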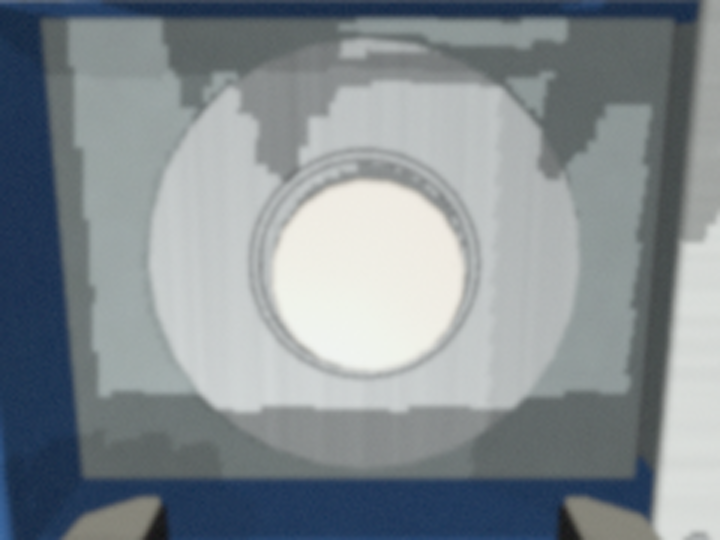

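The ring centre is at crop (364,263) and the disc at (369,276). After the parallax correction the setter is about 3 mm off centre, which is acceptable, and I'll correct the next placements for it. Next is copper 1, with the tool turned 0.5 rad.

Call:
apply_moves --pt "0 -25 0 0 0 0.1" --pt "2 -60 0 0 0 0.2" --pt "3 -98 0 0 0 0.3" --pt "5 -135 -20 0 0 0.4" --pt "5 -165 -50 0 0 0.5" --pt "5 -177 -85 0 0 0.5" --pt "5 -177 -120 0 0 0.5" --pt "5 -177 -150 0 0 0.5" --pt "5 -177 -165 0 0 0.5" --pt "5 -177 -171 0 0 0.5" --pt "5 -177 -171 0 0 0.5" --jaw 74

```text
t: 11.83
eef_pos: [493.7, -275.7, 26.1]
tool_rot: [[-0.518, 0.856, -0.003], [0.856, 0.518, 0.002], [0.003, -0.002, -1.0]]
force: [0.4, -0.4, 0.4]
width: 74.1
grip_force: 0.0
```

Call:
apply_moves --pt "0 0 0 0 0 0" --pt "0 0 0 0 0 0" --pt "0 0 0 0 0 0" --pt "0 0 0 0 0 0" --pt "0 0 0 0 0 0" --pt "0 0 0 0 0 0" --jaw 50 --squeeze 30

```text
t: 12.33
eef_pos: [494.4, -276.5, 27.1]
tool_rot: [[-0.518, 0.856, -0.0], [0.856, 0.518, 0.0], [0.0, -0.0, -1.0]]
force: [0.1, 0.4, -2.9]
width: 58.9
grip_force: 30.0
```

Call:
apply_moves --pt "0 0 15 0 0 0" --pt "0 0 45 0 0 0" --pt "0 0 85 0 0 0" --pt "0 0 120 0 0 -0.05" --pt "0 25 130 0 0 -0.12" --pt "-1 55 130 0 0 -0.2" --pt "-2 87 130 0 0 -0.3" --pt "-3 118 130 0 0 -0.4" --pt "-4 150 130 0 0 -0.5" --pt "-5 180 130 0 0 -0.5" --pt "-6 198 130 0 0 -0.5" --pt "-6 203.5 125 0 0 -0.5" --pt "-6 203.5 120 0 0 -0.5" --pt "-6 203.5 120 0 0 -0.5"

```text
t: 13.5
eef_pos: [488.1, -73.4, 145.8]
tool_rot: [[-0.044, 0.999, -0.001], [0.999, 0.044, 0.0], [0.0, -0.001, -1.0]]
force: [-0.6, -0.1, -1.4]
width: 58.7
grip_force: 30.0
```

```bash
python3 - <<'E'
from h import *
o=get_obs(); print(o["t"],o["eef_pos"],o["width"])
im,d,c=grab("wrist","w6.png"); W=world(c,d)
b=max(blobs(masks(im)["copper"]&(W[...,2]>100),200),key=lambda t:t[1]); z=np.median(W[b[3]],0)[2]; print(b[1],z,circ(c,b[3],o["eef_pos"][2]-20))
E
```

```text
13.5 [488.08721358 -73.44753887 145.80494414] 58.657928496571124
7890 125.25933239512354 ((488.69525146484375, -73.17418670654297), 29.72296142578125)
```

Call:
apply_moves --pt "0 1 -25 0 0 0" --pt "0 1 -45 0 0 0" --pt "0 1 -60 0 0 0" --pt "0 1 -67 0 0 0" --pt "0 1 -70 0 0 0" --pt "0 1 -71.5 0 0 0" --pt "0 1 -71.5 0 0 0" --pt "0 1 -71.5 0 0 0"

```text
t: 14.22
eef_pos: [488.9, -72.4, 76.5]
tool_rot: [[-0.044, 0.999, 0.001], [0.999, 0.044, -0.0], [-0.0, 0.001, -1.0]]
force: [-0.4, -0.3, -1.0]
width: 58.8
grip_force: 30.0
```

Call:
apply_moves --pt "0 0 0 0 0 0" --pt "0 0 0 0 0 0" --pt "0 0 0 0 0 0" --pt "0 0 0 0 0 0" --pt "0 0 10 0 0 0" --pt "0 0 40 0 0 0" --pt "0 0 75 0 0 0" --pt "0 0 105 0 0 0" --pt "0 0 120 0 0 0" --pt "0 -15 122 0 0 0" --pt "0 -25 122 0 0 0" --pt "0 -25 122 0 0 0" --jaw 74

```text
t: 15.22
eef_pos: [488.3, -98.4, 198.0]
tool_rot: [[-0.043, 0.999, 0.0], [0.999, 0.043, -0.0], [-0.0, 0.0, -1.0]]
force: [-0.6, 0.1, -0.4]
width: 74.1
grip_force: 0.0
```

```bash
python3 - <<'E'
from h import *
o=get_obs(); print(o["t"],o["eef_pos"],o["width"])
im,d,c=grab("wrist","w7.png"); W=world(c,d)
for (ctr,a,r,mm) in blobs(masks(im)["copper"],900): print("w cu",ctr,a,circ(c,mm,55 if W[mm][:,2].mean()>30 else 7),np.median(W[mm],0))
x,y=map(int,proj(c,(489,-72,45)))
cv2.imwrite("pics/w7c.png",cv2.resize(im[y-90:y+90,x-120:x+120,::-1],None,fx=3,fy=3,interpolation=cv2.INTER_CUBIC))
im,d,c=grab("top","t7.png")
for (ctr,a,r,mm) in blobs(masks(im)["yellow"],40): print("y",ctr)
E
```

```text
15.2167 [488.33637967 -98.364014   197.95847863] 74.06244376877743
w cu [323.34243176 162.25744417] 3224 ((489.2765197753906, -72.33757019042969), 29.295978546142578) [489.42100692 -71.50872963  54.47396925]
y [408.36764706 187.63235294]
y [435.34988713 235.2979684 ]
```

View pics/w7c.png

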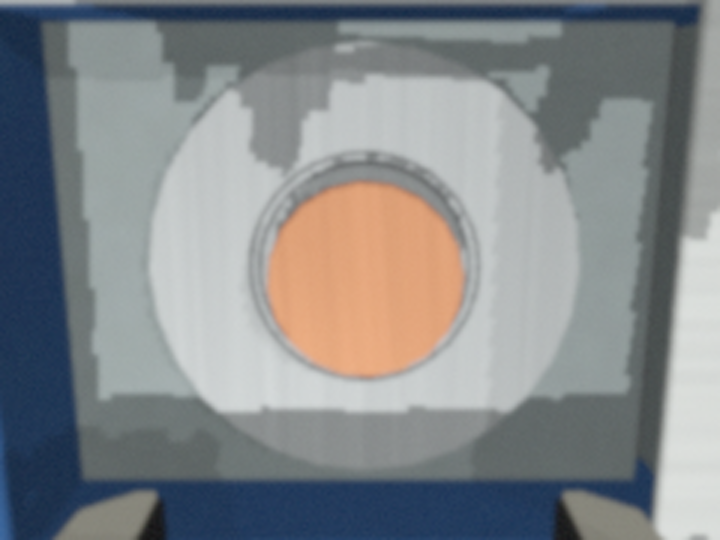

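Call:
apply_moves --pt "12 -25 0 0 0 0" --pt "29 -60 0 0 0 0" --pt "46 -95 0 0 0 0" --pt "63 -130 -20 0 0 0" --pt "80 -165 -50 0 0 0" --pt "89.5 -184 -85 0 0 0" --pt "89.5 -184 -120 0 0 0" --pt "89.5 -184 -150 0 0 0" --pt "89.5 -184 -165 0 0 0" --pt "89.5 -184 -170.5 0 0 0" --pt "89.5 -184 -170.5 0 0 0" --jaw 74

```text
t: 16.23
eef_pos: [577.7, -280.4, 26.8]
tool_rot: [[-0.044, 0.999, -0.001], [0.999, 0.044, 0.001], [0.001, -0.001, -1.0]]
force: [-0.2, 1.0, -0.1]
width: 74.0
grip_force: 0.0
```

Call:
apply_moves --pt "0 0 0 0 0 0" --pt "0 0 0 0 0 0" --pt "0 0 0 0 0 0" --pt "0 0 0 0 0 0" --pt "0 0 0 0 0 0" --pt "0 0 0 0 0 0" --jaw 50 --squeeze 30

```text
t: 16.73
eef_pos: [578.4, -281.0, 28.1]
tool_rot: [[-0.044, 0.999, 0.001], [0.999, 0.044, -0.0], [-0.0, 0.001, -1.0]]
force: [0.1, 3.7, 6.4]
width: 58.7
grip_force: 30.0
```

Call:
apply_moves --pt "0 0 15 0 0 0" --pt "0 0 45 0 0 0" --pt "0 0 85 0 0 0" --pt "0 0 120 0 0 0" --pt "-10 25 130 0 0 0" --pt "-24 55 130 0 0 0" --pt "-38 87 130 0 0 0" --pt "-52 118 130 0 0 0" --pt "-66 150 130 0 0 0" --pt "-80 180 130 0 0 0" --pt "-88 202 130 0 0 0" --pt "-90 209.5 125 0 0 0" --pt "-90 209.5 120 0 0 0" --pt "-90 209.5 120 0 0 0"

```text
t: 17.9
eef_pos: [487.7, -71.8, 146.6]
tool_rot: [[-0.045, 0.999, -0.001], [0.999, 0.045, -0.0], [-0.0, -0.001, -1.0]]
force: [0.5, 0.5, -2.5]
width: 58.7
grip_force: 30.0
```

```bash
python3 - <<'E'
from h import *
o=get_obs(); print(o["t"],o["eef_pos"],o["width"])
im,d,c=grab("wrist","w8.png"); W=world(c,d)
b=max(blobs(masks(im)["copper"]&(W[...,2]>100),200),key=lambda t:t[1]); z=np.median(W[b[3]],0)[2]; print(b[1],z,circ(c,b[3],o["eef_pos"][2]-20))
im,d,c=grab("top","t8.png")
for (ctr,a,r,mm) in blobs(masks(im)["yellow"],40): print("y",ctr)
E
```

```text
17.9 [487.72906362 -71.7731231  146.58274819] 58.67473202118564
7888 124.91047218032779 ((488.1161804199219, -69.98636627197266), 29.98136329650879)
y [408.36764706 187.63235294]
y [435.39414414 235.3536036 ]
```

Call:
apply_moves --pt "0 0 -25 0 0 0" --pt "0 -0.5 -40 0 0 0" --pt "0 -0.5 -53 0 0 0" --pt "0 -0.5 -60 0 0 0" --pt "0 -0.5 -63 0 0 0" --pt "0 -0.5 -64.5 0 0 0" --pt "0 -0.5 -64.5 0 0 0" --pt "0 -0.5 -64.5 0 0 0"

```text
t: 18.67
eef_pos: [488.4, -72.3, 83.3]
tool_rot: [[-0.044, 0.999, 0.001], [0.999, 0.044, -0.0], [-0.0, 0.001, -1.0]]
force: [1.4, -0.1, -2.3]
width: 58.7
grip_force: 30.0
```

Call:
apply_moves --pt "0 0 0 0 0 0" --pt "0 0 0 0 0 0" --pt "0 0 0 0 0 0" --pt "0 0 0 0 0 0" --pt "0 0 10 0 0 0" --pt "0 0 40 0 0 0" --pt "0 0 75 0 0 0" --pt "0 0 105 0 0 0" --pt "0 0 115 0 0 0" --pt "0 -15 115 0 0 0" --pt "0 -26 115 0 0 0" --pt "0 -26 115 0 0 0" --jaw 74

```text
t: 19.67
eef_pos: [487.8, -99.5, 197.6]
tool_rot: [[-0.043, 0.999, -0.0], [0.999, 0.043, -0.0], [-0.0, -0.0, -1.0]]
force: [-0.2, 0.4, -0.1]
width: 74.2
grip_force: 0.0
```

```bash
python3 - <<'E'
from h import *
o=get_obs(); print(o["t"],o["eef_pos"],o["width"])
im,d,c=grab("wrist","w9.png"); W=world(c,d)
for (ctr,a,r,mm) in blobs(masks(im)["copper"],900): print("w cu",ctr,a,circ(c,mm,62),np.median(W[mm],0))
im,d,c=grab("top","t9.png"); W=world(c,d)
for (ctr,a,r,mm) in blobs(masks(im)["yellow"],40): print("y",ctr,np.median(W[mm],0),onplane(c,*ctr,10))
E
```

```text
19.6667 [487.77272783 -99.50718705 197.58572081] 74.19376233629596
w cu [323.46129032 161.871261  ] 3410 ((488.793212890625, -71.75481414794922), 29.33139419555664) [488.70545257 -70.92040172  61.48684797]
y [408.36764706 187.63235294] [ 500.96626214 -464.87073136   11.2699951 ] [ 501.62985822 -465.27594169   10.        ]
y [435.37697517 235.33182844] [ 390.66227968 -516.05645176   39.48329384] [ 391.84408623 -522.25128869   10.        ]
```

Call:
apply_moves --pt "1 -30 0 0 0 0.1" --pt "2 -65 0 0 0 0.2" --pt "4 -102 0 0 0 0.3" --pt "5 -139 0 0 0 0.4" --pt "6 -176 0 0 0 0.5" --pt "8 -213 0 0 0 0.6" --pt "9 -250 0 0 0 0.7" --pt "10 -287 -20 0 0 0.8" --pt "11 -322 -40 0 0 0.9" --pt "12 -350 -60 0 0 1.0" --pt "13 -368 -78 0 0 1.05" --pt "13 -368 -78 0 0 1.05" --pt "13 -368 -78 0 0 1.05" --pt "13 -368 -78 0 0 1.05"

```text
t: 20.93
eef_pos: [501.2, -465.5, 119.9]
tool_rot: [[-0.888, 0.46, -0.0], [0.46, 0.888, 0.0], [0.0, 0.0, -1.0]]
force: [0.7, 0.2, 0.6]
width: 74.1
grip_force: 0.0
```

```bash
python3 - <<'E'
from h import *
o=get_obs(); print(o["t"],o["eef_pos"],o["joints"].round(0))
im,d,c=grab("wrist","w10.png"); W=world(c,d)
for (ctr,a,r,mm) in blobs(masks(im)["yellow"],100): print(ctr,a,circ(c,mm,10),np.median(W[mm],0))
E
```

```text
20.9333 [ 501.22976831 -465.45257978  119.90099464] [ -45.   11.   89.    0.   80. -108.]
[176.35933959 101.85853027] 3089 ((385.6870422363281, -527.277099609375), 35.13333511352539) [ 383.59240202 -516.3785593    38.0073475 ]
[322.99185336 202.47657841] 491 ((501.7598571777344, -465.341552734375), 10.593966484069824) [ 501.63303625 -465.26052942    9.92593994]
[616.76744186 393.52906977] 172 ((818.156982421875, -297.19305419921875), 20.867380142211914) [ 510.69405054 -401.44896823  208.95860813]
```

View pics/w10.png

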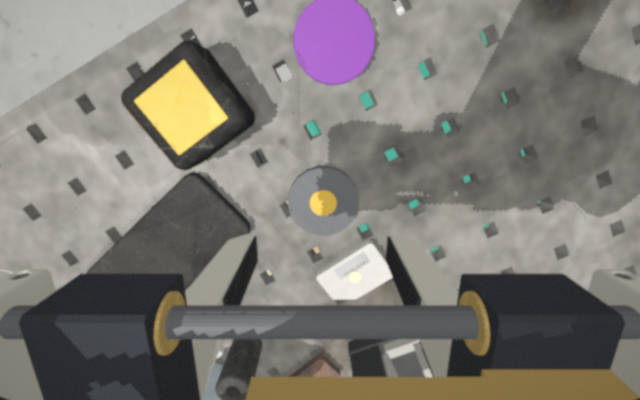

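Call:
apply_moves --pt "2 0 -30 0 0 0" --pt "2 0 -60 0 0 0" --pt "2 0 -80 0 0 0" --pt "2 0 -89 0 0 0" --pt "2 0 -92.5 0 0 0" --pt "2 0 -92.5 0 0 0"

```text
t: 21.48
eef_pos: [503.4, -465.8, 28.0]
tool_rot: [[-0.889, 0.459, 0.001], [0.459, 0.889, -0.0], [-0.001, -0.0, -1.0]]
force: [-0.7, -0.4, 0.6]
width: 74.2
grip_force: 0.0
```

Call:
apply_moves --pt "0 0 0 0 0 0" --pt "0 0 0 0 0 0" --pt "0 0 0 0 0 0" --pt "0 0 0 0 0 0" --pt "0 0 0 0 0 0" --pt "0 0 0 0 0 0" --jaw 50 --squeeze 35

```text
t: 21.98
eef_pos: [503.5, -466.5, 28.8]
tool_rot: [[-0.888, 0.459, 0.002], [0.459, 0.888, -0.001], [-0.002, -0.0, -1.0]]
force: [0.7, 1.7, 6.7]
width: 58.9
grip_force: 35.0
```

Call:
apply_moves --pt "0 0 15 0 0 0" --pt "0 0 45 0 0 0" --pt "0 0 85 0 0 0" --pt "0 0 120 0 0 0" --pt "0 25 130 0 0 -0.1" --pt "-1 60 130 0 0 -0.2" --pt "-2 97 130 0 0 -0.3" --pt "-4 134 130 0 0 -0.4" --pt "-6 170 130 0 0 -0.5" --pt "-8 206 130 0 0 -0.6" --pt "-9 242 130 0 0 -0.7" --pt "-11 278 130 0 0 -0.8" --pt "-12 314 130 0 0 -0.9" --pt "-13 350 130 0 0 -1.0" --pt "-14 378 130 0 0 -1.05" --pt "-14.5 394 130 0 0 -1.05" --pt "-14.5 394 120 0 0 -1.05" --pt "-14.5 394 120 0 0 -1.05"

```text
t: 23.48
eef_pos: [487.9, -71.5, 146.6]
tool_rot: [[-0.046, 0.999, -0.001], [0.999, 0.046, -0.0], [-0.0, -0.001, -1.0]]
force: [-0.2, -0.4, -3.2]
width: 59.2
grip_force: 35.0
```

```bash
python3 - <<'E'
from h import *
o=get_obs(); print(o["t"],o["eef_pos"],o["width"])
im,d,c=grab("wrist","w11.png"); W=world(c,d)
for (ctr,a,r,mm) in blobs(masks(im)["yellow"],100): print(ctr,a,circ(c,mm,o["eef_pos"][2]-17),np.median(W[mm],0))
E
```

```text
23.4833 [487.94921196 -71.47120276 146.60314064] 59.19087108519817
[321.30580762 247.9646098 ] 1102 ((488.33111572265625, -68.86449432373047), 10.757001876831055) [488.33465293 -69.59663957 127.6573483 ]
```

Call:
apply_moves --pt "0 -1.5 -20 0 0 0" --pt "0 -1.5 -36 0 0 0" --pt "0 -1.5 -47 0 0 0" --pt "0 -1.5 -53 0 0 0" --pt "0 -1.5 -56 0 0 0" --pt "0 -1.5 -57.5 0 0 0" --pt "0 -1.5 -57.5 0 0 0" --pt "0 -1.5 -57.5 0 0 0"

```text
t: 24.2
eef_pos: [488.8, -74.1, 90.8]
tool_rot: [[-0.044, 0.999, 0.001], [0.999, 0.044, -0.0], [-0.001, 0.001, -1.0]]
force: [-3.7, -1.9, 4.6]
width: 59.1
grip_force: 35.0
```

Call:
apply_moves --pt "0 0 0 0 0 0" --pt "0 0 0 0 0 0" --pt "0 0 0 0 0 0" --pt "0 0 0 0 0 0" --pt "0 0 10 0 0 0" --pt "0 0 40 0 0 0" --pt "0 0 75 0 0 0" --pt "0 0 105 0 0 0" --pt "0 0 108 0 0 0" --pt "0 -15 108 0 0 0" --pt "0 -25 108 0 0 0" --pt "0 -25 108 0 0 0" --jaw 74

```text
t: 25.2
eef_pos: [488.3, -99.9, 197.6]
tool_rot: [[-0.043, 0.999, -0.0], [0.999, 0.043, -0.0], [-0.0, -0.0, -1.0]]
force: [0.9, 0.3, 0.2]
width: 74.5
grip_force: 0.0
```

```bash
python3 - <<'E'
from h import *
o=get_obs(); print(o["t"],o["eef_pos"],o["width"])
im,d,c=grab("wrist","w12.png"); W=world(c,d)
for (ctr,a,r,mm) in blobs(masks(im)["yellow"],100): print(ctr,a,circ(c,mm,72),np.median(W[mm],0))
x,y=map(int,proj(c,(489,-72,45)))
cv2.imwrite("pics/w12c.png",cv2.resize(im[y-90:y+90,x-120:x+120,::-1],None,fx=3,fy=3,interpolation=cv2.INTER_CUBIC))
E
```

```text
25.2 [488.32417726 -99.85457122 197.61235147] 74.54173562463814
[323.24236253 165.24643585] 491 ((489.11090087890625, -72.45423889160156), 10.698469161987305) [489.13382534 -72.27155741  71.9127793 ]
```

View pics/w12c.png

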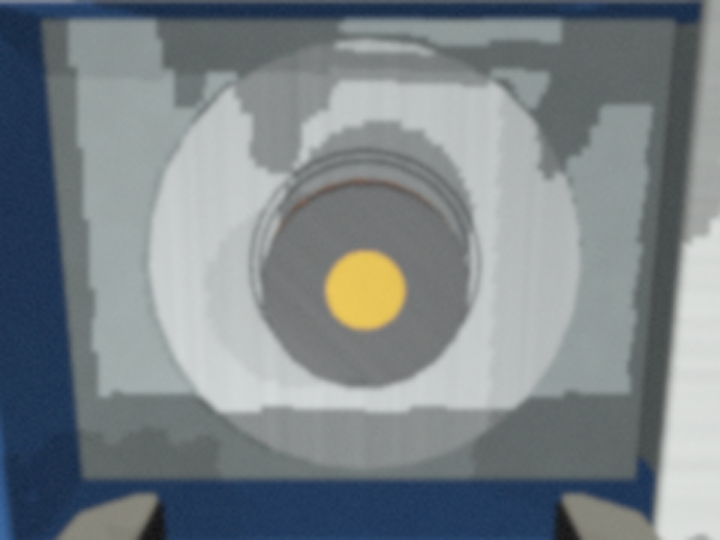

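The weight dot is at crop (366,290). After parallax it is about 1 mm off centre and flat, so the pack is built. Next I'll shut the hatch.

Call:
apply_moves --pt "25 1 0 0 0 0" --pt "60 3 0 0 0 0" --pt "95 4 0 0 0 0" --pt "122 5 0 0 0 0" --pt "132 5.5 -15 0 0 0" --pt "132 5.5 -40 0 0 0" --pt "132 5.5 -56 0 0 0" --pt "132 5.5 -65 0 0 0" --pt "132 5.5 -65 0 0 0" --jaw 60

```text
t: 26.0
eef_pos: [619.5, -92.6, 130.1]
tool_rot: [[-0.044, 0.999, -0.004], [0.999, 0.044, 0.001], [0.001, -0.004, -1.0]]
force: [0.2, -0.7, -0.6]
width: 60.1
grip_force: 0.0
```

Call:
apply_moves --pt "0 0 0 0 0 0" --pt "0 0 0 0 0 0" --pt "0 0 0 0 0 0" --pt "0 0 0 0 0 0" --pt "0 0 0 0 0 0" --pt "0 0 0 0 0 0" --pt "0 0 0 0 0 0" --pt "0 0 0 0 0 0" --pt "0 0 0 0 0 0" --jaw 5 --squeeze 20

```text
t: 26.75
eef_pos: [619.8, -93.2, 132.8]
tool_rot: [[-0.044, 0.999, -0.002], [0.999, 0.044, -0.0], [0.0, -0.002, -1.0]]
force: [-7.7, -0.7, 4.1]
width: 13.9
grip_force: 20.0
```

Call:
apply_moves --pt "-5 0 0 0 0 0" --pt "-15 -0.5 0 0 0 0" --pt "-28 -1 0 0 0 0" --pt "-41 -1.5 0 0 0 0" --pt "-54 -2 0 0 0 0" --pt "-67 -2.5 0 0 0 0" --pt "-80 -3 0 0 0 0" --pt "-93 -3.5 0 0 0 0" --pt "-106 -4 0 0 0 0" --pt "-119 -4.5 0 0 0 0" --pt "-132 -5 0 0 0 0" --pt "-145 -5.5 0 0 0 0" --pt "-155 -6 0 0 0 0" --pt "-163 -6 0 0 0 0" --pt "-169 -6.5 0 0 0 0" --pt "-173 -6.5 0 0 0 0" --pt "-175 -6.5 0 0 0 0" --pt "-176.5 -6.5 0 0 0 0" --pt "-176.5 -6.5 0 0 0 0"

```text
t: 28.33
eef_pos: [444.8, -100.6, 132.8]
tool_rot: [[-0.044, 0.999, 0.005], [0.999, 0.044, -0.003], [-0.003, 0.005, -1.0]]
force: [19.6, -12.5, -10.2]
width: 13.8
grip_force: 20.0
```

Call:
apply_moves --pt "1 0 0 0 0 0" --pt "1 0 0 0 0 0" --pt "1 0 0 0 0 0" --pt "1 0 0 0 0 0" --pt "1 0 0 0 0 0" --pt "1 0 25 0 0 0" --pt "10 0 60 0 0 0" --pt "40 10 90 0 0 0" --pt "70 30 100 0 0 0" --pt "88 40 100 0 0 0" --pt "88 40 100 0 0 0" --pt "88 40 100 0 0 0" --jaw 60

```text
t: 29.33
eef_pos: [532.1, -59.2, 232.0]
tool_rot: [[-0.045, 0.999, -0.001], [0.999, 0.045, 0.0], [0.0, -0.001, -1.0]]
force: [-0.1, 0.5, -0.2]
width: 60.3
grip_force: 0.0
```

```bash
python3 - <<'E'
from h import *
o=get_obs(); print(o["t"],o["eef_pos"],o["width"],o["joints"].round(0))
im,d,c=grab("wrist","w13.png"); W=world(c,d)
for (ctr,a,r,mm) in blobs(masks(im)["red"],200):
    q=mm&(W[...,2]>127)&(W[...,2]<138); print(ctr,a,q.sum())
    if q.sum()>100:
        k=np.argwhere(q)[:,::-1]; P=np.array([onplane(c,u,v,133)[:2] for u,v in k],np.float32); print(cv2.minAreaRect(P),P.mean(0))
q=W[(W[...,2]>125)&(W[...,2]<140)&(np.abs(W[...,0]-444)<20)&(np.abs(W[...,1]+95)<55)]
print("grip",cv2.minAreaRect(q[:,:2].astype(np.float32)),q.mean(0))
cv2.imwrite("pics/w13c.png",im[:300,150:600,::-1])
E
```

```text
29.3333 [532.12466391 -59.17689194 232.02325336] 60.283300312411114 [ -9. -11. 101.  -0.  90. -12.]
[613.18907563   1.59663866] 238 0
[541.11456311  39.50679612] 515 0
[320.49174312 157.57889908] 1090 794
((531.7140502929688, -22.69690704345703), (47.45675277709961, 11.915815353393555), 21.11614418029785) [529.94464 -22.93794]
grip ((445.7254333496094, -94.06074523925781), (14.449360847473145, 67.82149505615234), 3.031553268432617) [446.36606946 -88.6455671  132.34082166]
```

View pics/w13c.png

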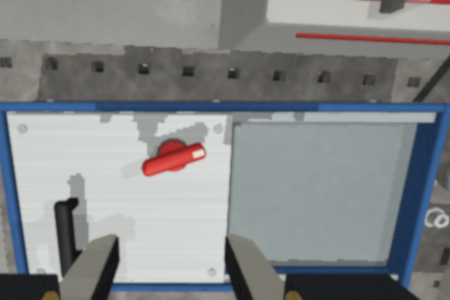

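The hatch is shut. The knob wing is at crop (174,159), turned about 21° in the world frame, with the white mark at its right end. I'll grip across the wing.

Call:
apply_moves --pt "0 10 0 0 0 -0.12" --pt "0.5 25 0 0 0 -0.24" --pt "0.5 35 0 0 0 -0.36" --pt "0.5 35 0 0 0 -0.48" --pt "0.5 35 0 0 0 -0.6" --pt "0.5 35 0 0 0 -0.72" --pt "0.5 35 0 0 0 -0.84" --pt "0.5 35 -10 0 0 -0.96" --pt "0.5 35 -25 0 0 -1.08" --pt "0.5 35 -45 0 0 -1.2" --pt "0.5 35 -70 0 0 -1.246" --pt "0.5 35 -88 0 0 -1.246" --pt "0.5 35 -97 0 0 -1.246" --pt "0.5 35 -100 0 0 -1.246" --pt "0.5 35 -100 0 0 -1.246" --pt "0.5 35 -100 0 0 -1.246" --jaw 44

```text
t: 30.72
eef_pos: [532.6, -24.9, 133.8]
tool_rot: [[0.933, 0.36, 0.001], [0.36, -0.933, -0.0], [0.001, 0.001, -1.0]]
force: [-0.3, -0.3, 1.1]
width: 44.3
grip_force: 0.0
```

Call:
apply_moves --pt "0 0 0 0 0 0" --pt "0 0 0 0 0 0" --pt "0 0 0 0 0 0" --pt "0 0 0 0 0 0" --pt "0 0 0 0 0 0" --pt "0 0 0 0 0 0" --pt "0 0 0 0 0 0" --pt "0 0 0 0 0 0" --jaw 5 --squeeze 15

```text
t: 31.38
eef_pos: [532.6, -22.7, 133.3]
tool_rot: [[0.932, 0.361, 0.0], [0.361, -0.932, 0.004], [0.002, -0.004, -1.0]]
force: [-1.5, 16.8, 6.0]
width: 24.7
grip_force: 15.0
```

The fingertips caught the round boss (25 mm). I'll open, rise 6 mm, shift +2 mm in y and regrip.

Call:
apply_moves --pt "0 0 0 0 0 0" --pt "0 0 0 0 0 0" --pt "0 1 3 0 0 0" --pt "1 2.5 6 0 0 0" --pt "1 2.5 6 0 0 0" --jaw 40

```text
t: 31.8
eef_pos: [533.9, -22.1, 139.6]
tool_rot: [[0.933, 0.36, 0.001], [0.36, -0.933, -0.0], [0.001, 0.001, -1.0]]
force: [-0.1, -0.5, 0.5]
width: 39.7
grip_force: 0.0
```

Call:
apply_moves --pt "0 0 0 0 0 0" --pt "0 0 0 0 0 0" --pt "0 0 0 0 0 0" --pt "0 0 0 0 0 0" --pt "0 0 0 0 0 0" --pt "0 0 0 0 0 0" --pt "0 0 0 0 0 0" --pt "0 0 0 0 0 0" --jaw 5 --squeeze 15

```text
t: 32.47
eef_pos: [533.4, -22.0, 138.6]
tool_rot: [[0.933, 0.361, -0.0], [0.361, -0.933, 0.0], [-0.0, -0.0, -1.0]]
force: [-1.8, 3.0, -0.3]
width: 11.9
grip_force: 14.9
```

Call:
apply_moves --pt "0 0 0 0 0 0.08" --pt "0 0 0 0 0 0.17" --pt "0 0 0 0 0 0.26" --pt "0 0 0 0 0 0.35" --pt "0 0 0 0 0 0.44" --pt "0 0 0 0 0 0.53" --pt "0 0 0 0 0 0.62" --pt "0 0 0 0 0 0.71" --pt "0 0 0 0 0 0.8" --pt "0 0 0 0 0 0.89" --pt "0 0 0 0 0 0.98" --pt "0 0 0 0 0 1.06" --pt "0 0 0 0 0 1.13" --pt "0 0 0 0 0 1.19" --pt "0 0 0 0 0 1.24" --pt "0 0 0 0 0 1.27" --pt "0 0 0 0 0 1.27"

```text
t: 33.88
eef_pos: [533.3, -21.8, 138.6]
tool_rot: [[-0.07, 0.998, -0.001], [0.998, 0.07, 0.001], [0.001, -0.0, -1.0]]
force: [-2.4, 4.9, 0.9]
width: 11.9
grip_force: 15.1
```

```bash
python3 -c "
from h import *
o=get_obs(); print(o['torque'],o['force'],o['width'],np.degrees(np.arctan2(o['tool_rot'][1][1],o['tool_rot'][0][1])))"
```

```text
[ 0.82949128  0.42939529 -0.21137593] [-2.35471999  4.94962964  0.90699916] 11.881006768676757 4.014507004629579
```

Call:
apply_moves --pt "0 0 0 0 0 0" --pt "0 0 0 0 0 0" --pt "0 0 0 0 0 0" --pt "0 0 15 0 0 0" --pt "0 0 50 0 0 0" --pt "0 -20 90 0 0 0" --pt "0 -40 105 0 0 0" --pt "0 -40 105 0 0 0" --pt "0 -40 105 0 0 0" --jaw 50

```text
t: 34.63
eef_pos: [533.7, -62.8, 244.4]
tool_rot: [[-0.066, 0.998, 0.002], [0.998, 0.066, -0.0], [-0.0, 0.002, -1.0]]
force: [-0.3, 0.8, -0.1]
width: 49.8
grip_force: 0.0
```

```bash
python3 - <<'E'
from h import *
o=get_obs(); print(o["t"],o["eef_pos"],o["width"],o["force"])
im,d,c=grab("wrist","w14.png"); W=world(c,d)
for (ctr,a,r,mm) in blobs(masks(im)["red"],200):
    q=mm&(W[...,2]>127)&(W[...,2]<138)
    if q.sum()>100:
        k=np.argwhere(q)[:,::-1]; P=np.array([onplane(c,u,v,133)[:2] for u,v in k],np.float32); print(cv2.minAreaRect(P),P.mean(0))
cv2.imwrite("pics/w14c.png",im[:300,150:600,::-1])
E
```

```text
34.6333 [533.72712165 -62.84869743 244.35251456] 49.80511137854679 [-0.34095283  0.78528299 -0.13368581]
((533.7172241210938, -22.147968292236328), (11.216108322143555, 48.54177474975586), 3.829326629638672) [533.71783  -23.770178]
```

View pics/w14c.png

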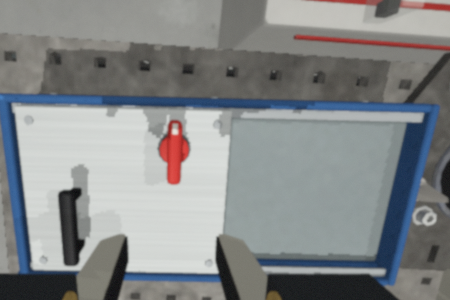

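The wing now lies across the hatch at crop (174,153), about 94° in the world frame, so it is at the end stop. The hatch is shut and the gripper is clear, so I'm handing in.

```bash
python3 -c "
from bench import robot
print(robot.job_done())"
```

```text
the job is handed in; nothing more can be done
None
```

I built the pack on the hearth (white disc, both copper discs found, weight on top), then shut the hatch, turned the knob to its end stop and handed the job in at about 35 s; no verdict came back.

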